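Put the brush and the bracket away in the sloped tool tray

TASK

Put the orange brush and the aluminium channel bracket away in the sloped tool tray: each flat on the floor of its own compartment, the brush with its bristles uphill in the wide end of its compartment, the bracket lengthwise in the one that runs across the slope, channel open upward as it lies now. Take them one after the other, in either order, and do not drop them: lay each down parallel to the sloping floor while you still hold it, then let go. Leave the other things on the bench where they are.

Things in the scene. Friction and masses are not known exactly. Their poses are not given: they have to be found in the camera images.
- brush: Flat brush 170 mm long, 16 mm thick, about 70 g, lying flat on the bench. Origin: mid-length, mid-width, on its underside; x runs to the bristles, z out of its top. Orange handle 20 mm wide, x = -85 to +30 mm; steel ferrule 40 mm wide to +52 mm; dark rigid bristles 38 mm wide, 14 mm thick, to +85 mm. Grip: across the handle at the origin, near the centre of mass.
- bristle_end (a point): The bristle end of the brush: 85 mm along the brush's x from its origin, 7 mm above its underside.
- bracket: Aluminium channel bracket 120 mm long (x), 40 mm wide (y), about 120 g, lying open side up on the bench: base 4 mm thick, along each long edge an upright flange 4 mm thick; 16 mm high over all. Origin: centre of its underside; z up. Alike either way round. Grip: across the 40 mm width at the origin.
- tray: Fixed grey plate 210 (x) by 290 mm (y) on a dark stand, sloping 30 degrees, low edge to the robot's right; blue walls 12 mm high outline two black-floored compartments. Origin: centre of its top face, 85 mm above the bench. x points up the slope (about world +y), y level and roughly at the robot, z squarely out of the floor. A fixed pen 11 mm thick lies at x = -90 mm.
- brush_pocket (a point): Centre of the brush compartment's floor (tray x = 0, y = +85 mm); axes as the tray's. It runs up the slope, 181 mm long inside (x -90.5 to +90.5 mm from here); 34 mm wide inside below x = -35 mm, 56 mm wide above x = +35 mm (for ferrule and bristles). In between it has no side walls: fingers can reach the floor on both sides.
- bracket_pocket (a point): Centre of the bracket compartment's floor (tray x = +20, y = -65 mm); axes as the tray's. It runs across the slope: inside 136 mm long (y -68 to +68 mm from here), 56 mm wide (x -28 to +28 mm). Both long walls are missing from y = -35 to +35 mm: fingers can reach the floor there.
- multimeter: Bystander: orange and grey multimeter, 165 x 80 mm, 45 mm high, loose, lying on the bench. Origin: centre of the underside.
- spool: Bystander: purple wire spool, 68 mm diameter, 48 mm high, loose. Origin: centre of the underside.
- flux_bottle: Bystander: white bottle with a red cap, 48 mm diameter, 100 mm high, loose, upright. Origin: centre of the underside.
- pliers: Bystander: small pliers with red handles, 140 mm long (x), 12 mm thick, loose, lying on the bench. Origin near mid-length, underside.

How it is judged:
By the outcome, as a careful person would: the job done as asked, in the order asked, and still so for the second after the job is handed in, with the robot touching nothing.
It also fails if it takes over 69 s, if anything falls off the work surface, if the arm or the gripper's body presses on something with over 40 N, if the wrist force passes 120 N, or if a joint passes its speed limit or range.

ROBOT

A 7-joint arm with a two-finger parallel gripper is mounted at the origin on the work surface. World frame = base frame: x ahead of the robot, y to its left, z up, the work surface at z = 0. Lengths are in m, angles in degrees, forces in N, time in s.
With the tool pointing down it reaches from about 0.425 to 0.875 m from the base axis. Payload 4.7 kg.
Tool frame: the origin (TCP) lies at the very end of the fingers, on their centre line; the grasp point (between the pads) lies 19 mm behind it; z points along the fingers, y is the line along which they close (so a half turn about z gives the same grasp; the last joint's range is limited). The gripper opens to 87 mm and grips with 3 to 60 N. Pads are 19 mm wide; open, the fingers measure 117 mm over their backs; the gripper's body (75 mm by 190 mm) begins 51 mm behind the grasp point.
Start: joints at [-72.76, 18.392, -4.016, 83.108, 1.295, 78.541, -3.26], TCP at [0.184, 0.623, 0.223] pointing down, gripper open.
Joint ranges: [-163.93, 163.93], [-17.29, 119.83], [-79.2, 71.16], [3.27, 140.29], [-89.18, 269.18], [5.43, 117.66], [-154.24, 154.24]. Speed limits (degrees/s): [147.25, 147.25, 180, 180, 180, 180, 180].

INTERFACE

Orientations are given as [roll, pitch, yaw] about the fixed x, y, z axes, in that order (R = Rz(yaw) Ry(pitch) Rx(roll)).
In Python, from cell import get_obs, cams, ticket, finder gives the robot as it stands.
- The arm moves only by the shell command python3 -m creep 'ROWS' [FORCE]. ROWS is text: rows parted by semicolons, each of 5 numbers parted by spaces: the shift along the world's x, y, z in m, then the turn about the world's z in degrees, then the finger opening in m, from 0 to 0.087. A call has 1 to 8 rows; each row shifts and turns the commanded pose from where the row before left it; what a row does not reach is not made up. A row lasts 1/8 s, in which the tool goes at most 62.5 mm and 10.7 degrees, less where a joint would pass 70% of its speed; a pose out of reach is approached as far as the arm can. A call with a gripper value outside its range is refused whole. The fingers move at their own pace and stop on an object; FORCE is the grip in N (left out, the last holds). Time passes only in rows, so rows that do not move let the fingers close. It gives the time, the measured TCP pose, the force, the opening and the grip force at its end, in the units of the state.
- get_obs(): the state, without advancing time (a new reading comes with each control period).
- cams.read_camera(name): name is "scene" or "top" or "wrist"; returns the picture (400x640x3 uint8, red, green, blue); there is no depth.
- cams.calibration(name): a dict with "fx", "fy", "cx", "cy" (pixels), "extrinsics" (4x4, takes a point from world to camera coordinates). Camera axes: x right, y down, z forward; pixel columns grow to the right and rows downward; lengths in m; the calibration is good to about 2 mm. A picture is of the moment at which its call begins: read the wrist's pose just before it. calibration takes no time and is no camera call; for the wrist camera it gives the pose at the moment of the call.
- ticket.sign_off(): hands the job in; it is judged then, once.
Trained networks look in the newest picture that a camera, given by its name, has taken for a name from the list of things; names that differ only in an ending like _2 or _b are one class to them, and where a whole thing is asked for, a point or a joint stands for the part that bears it (a point fixed in the world has none). Each returns a list of dicts, best first, with "p" (0 to 1); they miss things now and then, are a little off and sometimes report something else, mostly with a low value. They report only what shows in the picture. A call takes as long as a camera call.
- finder.masks_of(name, camera): "mask" (400x640 bool, what is visible of it) and "xy" ([column, row] in pixels, amid what is visible of it).
- finder.tip_of(name, camera): "xy" ([column, row] in pixels: a listed point, or the origin of a listed thing).
The state is a dict: "time_s": time; "qpos": joint angles; "joint_velocities": joint speeds; "effort": joint torques, N m; "tool_pos": TCP position; "tool_rot": TCP orientation; "force": force on the tool from outside, world axes, zero at the start; "wrist_torque": the same for the moment, N m; "grip_width": finger opening in m; "grasp_force": force on a finger pad.
Only numpy, scipy, OpenCV 4.12 (cv2) and the standard library are available. Lean on these libraries where they do the work, as an engineer would, in place of code of your own. Each camera call takes 0.05 s, during which the arm holds its last target. There are 200 camera calls.

## Working session

There is one attempt and no reset: what is moved stays moved. The work goes in short steps, Python scripts to look and compute and a shell command to move; the robot and the scene stay as the last step left them, time stands still between calls to the robot, and variables do not carry over. Pictures are saved under pics/ and viewed, at most 10 in all, crops included, and the job is handed in when it is done.

```bash
ls; mkdir -p pics; python3 - <<'E'
from cell import get_obs,cams,finder
import cv2,numpy as np
print({k:np.round(v,3) for k,v in get_obs().items()})
ims={}
for c in("scene","top"):
    ims[c]=cams.read_camera(c); k=cams.calibration(c)
    print(c,[k[a] for a in("fx","fy","cx","cy")],np.round(k["extrinsics"],4).tolist())
    cv2.imwrite(f"pics/{c}0.png",ims[c][:,:,::-1])
    for n in("brush","bristle_end","bracket","tray","brush_pocket","bracket_pocket","multimeter","spool","flux_bottle","pliers"):
        print(c,n,[(np.round(d["xy"]).tolist(),round(d["p"],2)) for d in finder.tip_of(n,c)][:2])
    for n in("brush","bracket","tray"):
        m=finder.masks_of(n,c)
        if m:
            print(n,m[0]["p"],np.round(m[0]["xy"]),cv2.minAreaRect(np.argwhere(m[0]["mask"])[:,::-1].astype(np.float32)))
            np.save(f"pics/{c}_{n}.npy",m[0]["mask"])
E
```

```text
pics
{'time_s': np.float64(0.0), 'qpos': array([-72.759,  18.438,  -4.015,  83.176,   1.296,  78.54 ,  -3.262]), 'joint_velocities': array([ 0.036,  0.017, -0.049,  0.069, -0.055,  0.089, -0.071]), 'effort': array([ 0.0000e+00, -4.9129e+01, -4.0400e-01, -3.1252e+01, -6.4000e-02,
        4.4000e-02,  0.0000e+00]), 'tool_pos': array([0.184, 0.623, 0.221]), 'tool_rot': array([-1.79891e+02,  7.00000e-03,  1.63568e+02]), 'force': array([-0.629, -0.033,  0.02 ]), 'wrist_torque': array([-0.002,  0.001,  0.011]), 'grasp_force': np.float64(0.0), 'grip_width': np.float64(0.087)}
scene [478.7316278765782, 478.7316278765782, 325.0970258100034, 203.43174328249611] [[0.0247, 0.9996, -0.014, 0.0579], [0.6128, -0.0263, -0.7898, -0.2601], [-0.7898, 0.0109, -0.6132, 1.8287], [0.0, 0.0, 0.0, 1.0]]
scene brush [([210.0, 220.0], 0.76)]
scene bristle_end [([239.0, 208.0], 0.94), ([198.0, 269.0], 0.52)]
scene bracket [([302.0, 221.0], 0.8), ([210.0, 220.0], 0.34)]
scene tray [([409.0, 203.0], 0.86)]
scene brush_pocket [([400.0, 190.0], 0.79), ([256.0, 287.0], 0.52)]
scene bracket_pocket [([429.0, 212.0], 0
[... 847 characters left out ...]
8.0, 241.0], 0.83)]
top bracket [([345.0, 227.0], 0.87)]
top tray [([231.0, 210.0], 0.71)]
top brush_pocket [([241.0, 242.0], 0.97)]
top bracket_pocket [([217.0, 191.0], 0.91)]
top multimeter [([379.0, 139.0], 0.8)]
top spool [([439.0, 161.0], 0.84)]
top flux_bottle [([331.0, 161.0], 0.59)]
top pliers [([382.0, 283.0], 0.75)]
brush 0.96 [435. 233.] ((440.2358703613281, 228.42454528808594), (13.986515998840332, 59.24843215942383), 60.945396423339844)
bracket 0.89 [346. 228.] ((344.586181640625, 224.96551513671875), (41.59575653076172, 14.484235763549805), 68.1985855102539)
tray 0.63 [228. 213.] ((226.79513549804688, 211.4438934326172), (112.89749145507812, 79.01836395263672), 69.775146484375)
```

```bash
python3 -m creep --help | head -20
```

```text
schema error: expected rows of numbers
```

```bash
python3 - <<'E'
import cv2
a=cv2.imread("pics/top0.png")[100:340,140:500]; cv2.imwrite("pics/a.png",cv2.resize(a,None,fx=2.2,fy=2.2,interpolation=2))
a=cv2.imread("pics/scene0.png")[120:330,160:500]; cv2.imwrite("pics/b.png",cv2.resize(a,None,fx=2.3,fy=2.3,interpolation=2))
E
```

```text
(no output)
```

View pics/a.png

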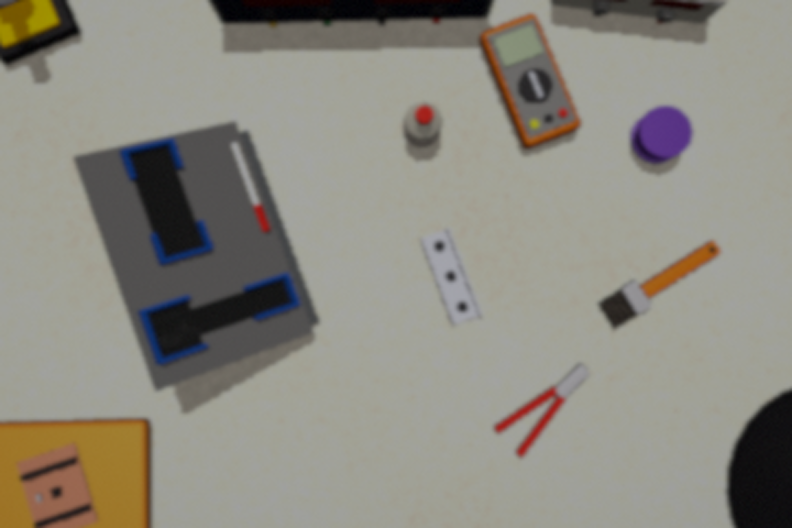

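View pics/b.png

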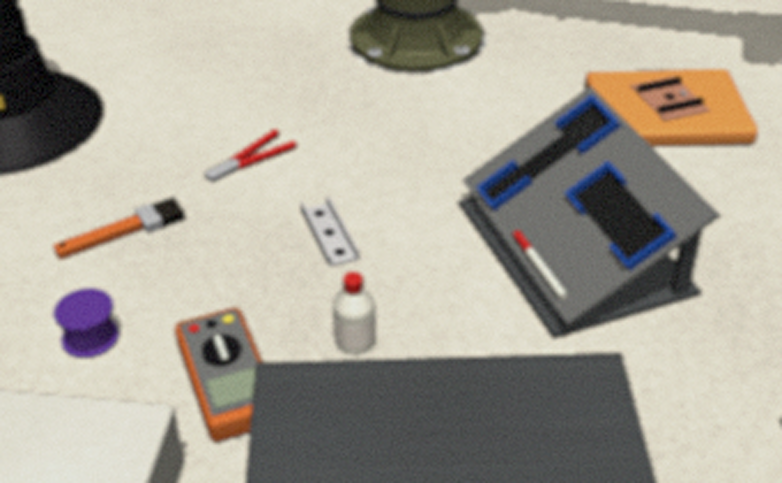

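View pics/scene0.png

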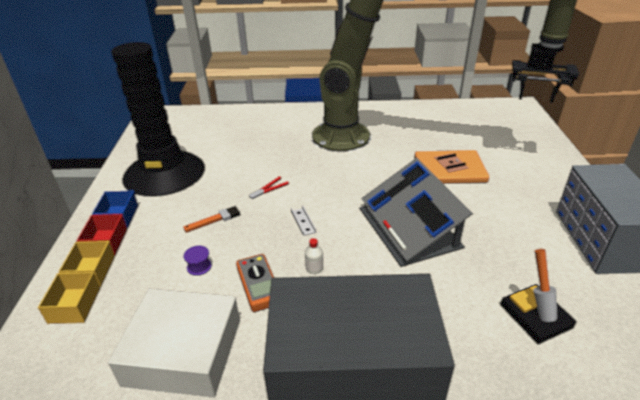

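```bash
cat > h.py <<'E'
import numpy as np,cv2
from cell import cams
from scipy.spatial.transform import Rotation as Rn
def ray(cam,uv):
    k=cams.calibration(cam);E=np.array(k["extrinsics"]);R=E[:3,:3];o=-R.T@E[:3,3]
    d=R.T@np.array([(uv[0]-k["cx"])/k["fx"],(uv[1]-k["cy"])/k["fy"],1]);return o,d
def atz(cam,uv,z):
    o,d=ray(cam,uv);return o+d*(z-o[2])/d[2]
def tri(a,b):
    A=np.zeros((3,3));v=np.zeros(3)
    for o,d in(a,b):
        d=d/np.linalg.norm(d);P=np.eye(3)-np.outer(d,d);A+=P;v+=P@o
    return np.linalg.solve(A,v)
E
python3 - <<'E'
from h import *
p={"brush":((210,220),(443,228),0),"bristle":((239,208),(418,241),.007),"bracket":((302,221),(345,227),0),"tray":((409,203),(231,210),.085),"bp":((400,190),(241,242),.085),"kp":((429,212),(217,191),.095),"meter":((259,286),(379,139),0),"spool":((196,267),(439,161),0),"flux":((316,266),(331,161),0),"pliers":((269,189),(382,283),0)}
for n,(s,t,z) in p.items():
    print(n,atz("scene",s,z).round(3),atz("top",t,z).round(3),tri(ray("scene",s),ray("top",t)).round(3))
for n in("brush","bracket"):
  for c in ("top",):
    m=np.load(f"pics/{c}_{n}.npy");q=np.argwhere(m)[:,::-1]
    P=np.array([atz(c,u,.012)[:2] for u in q]);w,v=np.linalg.eigh(np.cov(P.T));r=cv2.minAreaRect(P.astype(np.float32))
    print(n,P.mean(0),np.degrees(np.arctan2(v[1,1],v[0,1])),r)
E
```

```text
brush [ 0.488 -0.416  0.   ] [ 0.492 -0.419  0.   ] [ 0.492 -0.416  0.004]
bristle [ 0.442 -0.333  0.007] [ 0.457 -0.344  0.007] [ 0.457 -0.336  0.02 ]
bracket [ 0.504 -0.139  0.   ] [ 0.502 -0.138  0.   ] [ 0.502 -0.139 -0.002]
tray [0.539 0.167 0.085] [0.551 0.172 0.085] [0.55  0.167 0.094]
bp [0.476 0.151 0.085] [0.465 0.145 0.085] [0.466 0.15  0.077]
kp [0.594 0.212 0.095] [0.602 0.207 0.095] [0.602 0.207 0.101]
meter [ 0.759 -0.246 -0.   ] [ 0.758 -0.246  0.   ] [ 0.758 -0.246 -0.001]
spool [ 0.684 -0.421 -0.   ] [ 0.688 -0.419  0.   ] [ 0.687 -0.419  0.003]
flux [ 0.693 -0.099  0.   ] [ 0.695 -0.103  0.   ] [ 0.695 -0.101  0.002]
pliers [ 0.337 -0.249 -0.   ] [ 0.341 -0.238  0.   ] [ 0.341 -0.243  0.002]
brush [ 0.48603058 -0.39488712] 120.04019298766607 ((0.4909781515598297, -0.4080970883369446), (0.03914366662502289, 0.1708836406469345), 27.132343292236328)
bracket [ 0.50800066 -0.13504283] -161.3494675187748 ((0.5075995326042175, -0.13615062832832336), (0.11792513728141785, 0.041414204984903336), 20.163246154785156)
```

```bash
python3 -m creep '0.0142 0.048 0 0 0.087; 0.0142 0.048 0 0 0.087; 0.0142 0.048 0 0 0.087; 0.0142 0.048 0 0 0.087; 0.0142 0.048 0 0 0.087'; python3 -c "
from cell import get_obs
o=get_obs();print(o['tool_pos'],o['tool_rot'],o['qpos'])"
```

```text
time_s: 2.02
tool_pos: [0.2531, 0.8569, 0.2235]
tool_rot: [179.9, -0.0, 163.6]
force: [1.4, 1.6, 0.4]
grip_width: 0.0869
grasp_force: 0.0
[0.25309487 0.85690596 0.22351228] [ 1.79944868e+02 -7.28136960e-03  1.63552021e+02] [-74.76431602  55.54622321  -1.93056311  25.68472183   1.60533778
  98.72545713  -2.05965004]
```

```bash
for i in 1 ; do python3 -m creep '0.0142 0.048 0 0 0.087; 0.0142 0.048 0 0 0.087; 0.0142 0.048 0 0 0.087'; done; python3 -c "
from cell import get_obs
o=get_obs();print(o['tool_pos'],o['tool_rot'],o['qpos'])"
```

```text
time_s: 2.4
tool_pos: [0.2736, 0.9151, 0.1894]
tool_rot: [176.3, -0.3, 163.1]
force: [1.6, -0.7, 0.1]
grip_width: 0.0874
grasp_force: 0.0
[0.27362499 0.91510144 0.18942502] [176.30524478  -0.25511075 163.05567692] [-75.58828937  70.19754684  22.15339136   3.57844081 -21.90183314
 102.78373253  -1.18156185]
```

```bash
python3 -m creep '0.0142 0.048 0.02 0 0.087; 0.0142 0.048 0.02 0 0.087; 0.0142 0.048 0.02 0 0.087';python3 -m creep '-0.0142 -0.048 0.03 0 0.087; -0.0142 -0.048 0.03 0 0.087; -0.0142 -0.048 0.0 0 0.087' ; python3 -c "
from cell import get_obs
o=get_obs();print(o['tool_pos'],o['tool_rot'],o['qpos'])"
```

```text
time_s: 2.78
tool_pos: [0.2839, 0.9528, 0.2181]
tool_rot: [169.0, -0.2, 163.2]
force: [0.3, 0.5, 0.2]
grip_width: 0.0871
grasp_force: 0.0
time_s: 3.15
tool_pos: [0.2506, 0.8454, 0.2696]
tool_rot: [168.5, 0.2, 163.1]
force: [-0.1, 1.6, 2.5]
grip_width: 0.087
grasp_force: 0.0
[0.25059614 0.84537079 0.26962006] [168.47171603   0.2072418  163.09208153] [-98.27546546  46.39473419  52.80380816  50.38322584 -37.81129588
  84.60211344  12.9154529 ]
```

```bash
cat > s.py <<'E'
from cell import get_obs
import numpy as np
from scipy.spatial.transform import Rotation as Rn
o=get_obs();R=Rn.from_euler("xyz",o["tool_rot"],degrees=True).as_matrix();p=o["tool_pos"]
az=np.degrees(np.arctan2(p[1],p[0]));z=R[:,2]
print("t",round(float(o["time_s"]),2),"p",np.round(p,4),"rpy",np.round(o["tool_rot"],1),"az %.1f r %.3f"%(az,np.hypot(*p[:2])))
print("tilt %.1f toward az %.1f; q"%(np.degrees(np.arccos(-z[2])),np.degrees(np.arctan2(z[1],z[0]))),np.round(o["qpos"],0),"w",np.round(o["grip_width"],4),"gf",np.round(o["grasp_force"],1),"F",np.round(o["force"],1))
E
python3 -m creep '-0.0171 -0.0575 0 0 0.087; -0.0171 -0.0575 0 0 0.087; -0.0171 -0.0575 0 0 0.087; -0.0171 -0.0575 0 0 0.087; -0.0171 -0.0575 0 0 0.087; -0.0171 -0.0575 0 0 0.087; -0.0171 -0.0575 0 0 0.087; -0.0171 -0.0575 0 0 0.087'>/dev/null; python3 s.py
python3 -m creep '-0.0142 -0.048 0 0 0.087; -0.0142 -0.048 0 0 0.087'>/dev/null;python3 s.py
```

```text
t 4.15 p [0.1339 0.4653 0.2723] rpy [169.6  -1.1 163.2] az 73.9 r 0.484
tilt 10.5 toward az 79.4; q [-120.  -17.   35.  111.   11.   73.  -14.] w 0.087 gf 0.0 F [ 1.  -0.9  0.6]
t 4.4 p [0.1316 0.4371 0.2819] rpy [169.   -1.6 163. ] az 73.2 r 0.456
tilt 11.1 toward az 81.3; q [-93. -17.  14. 112.   4.  73.  -7.] w 0.0871 gf 0.0 F [-0.7 -0.3  1.3]
```

```bash

python3 -m creep '-0.0142 -0.048 0 0 0.087; -0.0142 -0.048 0 0 0.087; -0.0142 -0.048 0 0 0.087'>/dev/null;python3 s.py
python3 -m creep '-0.0142 -0.048 -0.02 0 0.087; -0.0142 -0.048 -0.02 0 0.087; -0.0142 -0.048 -0.02 0 0.087'>/dev/null;python3 s.py
```

```text
t 4.78 p [0.1149 0.4012 0.2543] rpy [172.7  -0.8 163.3] az 74.0 r 0.417
tilt 7.3 toward az 79.3; q [-55. -17. -18. 115.  -6.  74.   2.] w 0.087 gf 0.0 F [-0.6 -0.4 -0.5]
t 5.15 p [0.1034 0.3579 0.1926] rpy [177.3  -1.  162.4] az 73.9 r 0.373
tilt 2.9 toward az 92.6; q [-66. -17.  -9. 122.  -4.  72.  -1.] w 0.0867 gf 0.0 F [1.7 1.  0.9]
```

```bash

python3 -m creep '-0.0142 -0.048 -0.02 0 0.087; -0.0142 -0.048 -0.02 0 0.087'>/dev/null;python3 s.py
python3 -m creep '0.05 -0.018 0.03 0 0.087; 0.05 -0.018 0.03 0 0.087; 0.05 -0.018 0.03 0 0.087; 0.05 -0.018 0.03 0 0.087; 0.05 -0.018 0.03 0 0.087'>/dev/null;python3 s.py
```

```text
t 5.4 p [0.0897 0.3268 0.1501] rpy [-179.5   -1.1  162.5] az 74.7 r 0.339
tilt 1.2 toward az -174.5; q [-66. -17. -10. 127.  -4.  70.  -2.] w 0.087 gf 0.0 F [ 1.9 -0.6  0.5]
t 6.03 p [0.3394 0.2444 0.3007] rpy [-179.3   -1.6  163.2] az 35.8 r 0.418
tilt 1.8 toward az -175.0; q [-50. -11.   9. 105.   1.  87.  33.] w 0.0872 gf 0.0 F [0.  1.1 0.4]
```

```bash

python3 -m creep '0.025 -0.05 0 -3 0.087; 0.025 -0.05 0 -3 0.087; 0.025 -0.05 0 -3 0.087; 0.025 -0.05 0 -3 0.087; 0.025 -0.05 0 -3 0.087'>/dev/null
python3 -m creep '0.002 -0.052 -0.015 -4 0.087; 0.002 -0.052 -0.015 -4 0.087; 0.002 -0.052 -0.015 -4 0.087; 0.002 -0.052 -0.015 -4 0.087; 0.002 -0.052 -0.015 -4 0.087; 0.002 -0.052 -0.015 -4 0.087; 0.002 -0.052 -0.015 -4 0.087; 0.012 -0.04 0 -3 0.087'>/dev/null;python3 -m creep '0 0 0 0 0.087'>/dev/null
python3 s.py
python3 - <<'E'
from h import *
from cell import finder,get_obs
im=cams.read_camera("wrist");cv2.imwrite("pics/w1.png",im[:,:,::-1])
a=finder.tip_of("brush","wrist")[:2];b=finder.tip_of("bristle_end","wrist")[:2];m=finder.masks_of("brush","wrist")[:1]
for d in a:print("o",d,atz("wrist",d["xy"],0))
for d in b:print("b",d,atz("wrist",d["xy"],.007))
for d in m:
    q=np.argwhere(d["mask"])[::3,::-1];P=np.array([atz("wrist",u,.014)[:2] for u in q]);print(d["p"],d["xy"],cv2.minAreaRect(P.astype(np.float32)))
E
```

```text
t 7.78 p [ 0.4875 -0.4121  0.1934] rpy [-179.1   -1.6  116.9] az -40.2 r 0.638
tilt 1.9 toward az 147.2; q [ -1.  26.  53.  87. -20.  79.  80.] w 0.087 gf 0.0 F [ 0.1  0.8 -0.9]
o {'xy': [328.9, 186.3], 'p': 0.86} [ 0.49719241 -0.40550415  0.        ]
o {'xy': [471.9, 263.8], 'p': 0.25} [ 0.68611264 -0.41029362  0.        ]
b {'xy': [323.7, 101.6], 'p': 0.76} [ 0.45138756 -0.32973822  0.007     ]
0.78 [329.9, 155.3] ((0.4944857060909271, -0.4057113230228424), (0.03849387168884277, 0.17084062099456787), 29.43020248413086)
```

View pics/w1.png

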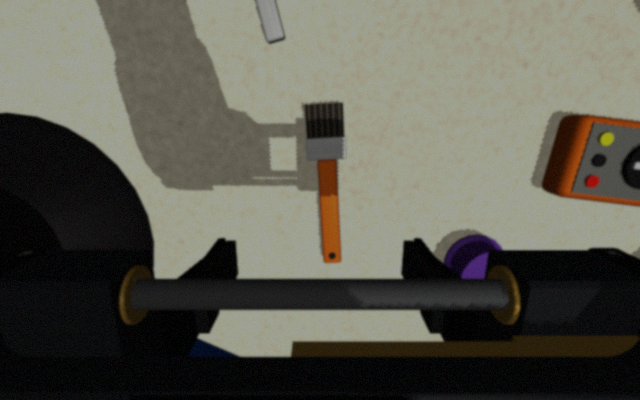

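```bash

python3 -m creep '0.007 0.006 -0.045 2.5 0.06; 0 0 -0.05 0 0.06; 0 0 -0.05 0 0.06; 0 0 -0.03 0 0.06; 0 0 -0.012 0 0.06; 0 0 0 0 0.06'; python3 s.py
```

```text
time_s: 8.72
tool_pos: [0.4964, -0.402, 0.0078]
tool_rot: [-179.3, -1.7, 119.7]
force: [-0.2, 0.5, -0.0]
grip_width: 0.0602
grasp_force: 0.0
t 8.72 p [ 0.4964 -0.402   0.0078] rpy [-179.3   -1.7  119.7] az -39.0 r 0.639
tilt 1.8 toward az 142.1; q [  2.  36.  46.  97. -28.  62.  87.] w 0.0602 gf 0.0 F [-0.2  0.5 -0. ]
```

```bash

python3 -m creep '-0.001 -0.003 -0.003 0 0.06; 0 0 0 0 0.0; 0 0 0 0 0; 0 0 0 0 0; 0 0 0 0 0; 0 0 0 0 0' 25; python3 s.py
```

```text
time_s: 9.48
tool_pos: [0.4948, -0.4059, 0.0044]
tool_rot: [-179.3, -1.7, 119.7]
force: [-0.3, 0.3, 0.4]
grip_width: 0.0198
grasp_force: 25.0
t 9.47 p [ 0.4948 -0.4059  0.0044] rpy [-179.3   -1.7  119.7] az -39.4 r 0.640
tilt 1.8 toward az 143.5; q [  3.  36.  45.  96. -28.  61.  87.] w 0.0198 gf 25.0 F [-0.3  0.3  0.4]
```

```bash

python3 -m creep '0 0 0.03 0 0; 0 0 0.06 0 0; 0 0 0.06 0 0; 0 0 0.06 0 0; 0 0.03 0.04 0 0'; 
python3 -m creep '-0.003 0.051 0 -3 0; -0.003 0.051 0 -3 0; -0.003 0.051 0 -3 0; -0.003 0.051 0 -3 0; -0.003 0.051 0 -3 0; -0.003 0.051 0 -3 0; -0.003 0.051 0 -3 0; -0.003 0.051 0 -3 0';python3 s.py
python3 -m creep '-0.028 0.055 0 -3 0; -0.028 0.055 0 -3 0; -0.028 0.055 0 -3 0; -0.028 0.055 0 -3 0; -0.028 0.055 0 -3 0; -0.028 0.055 0 -3 0; -0.016 0.053 0 -3 0; -0.016 0.053 0 -1 0';python3 s.py
```

```text
time_s: 10.1
tool_pos: [0.494, -0.3785, 0.2576]
tool_rot: [-179.3, -1.4, 119.4]
force: [0.5, 0.6, -0.4]
grip_width: 0.0201
grasp_force: 25.0
time_s: 11.1
tool_pos: [0.4705, 0.0336, 0.2545]
tool_rot: [-179.3, -1.7, 95.5]
force: [0.3, -0.4, -1.1]
grip_width: 0.0196
grasp_force: 25.0
t 11.1 p [0.4705 0.0336 0.2545] rpy [-179.3   -1.7   95.5] az 4.1 r 0.472
tilt 1.8 toward az 117.4; q [-46.  -6.  37. 105.   2.  80.  -3.] w 0.0196 gf 25.0 F [ 0.3 -0.4 -1.1]
time_s: 12.1
tool_pos: [0.2702, 0.4695, 0.2544]
tool_rot: [-179.3, -1.7, 73.6]
force: [1.2, -0.1, -0.4]
grip_width: 0.0201
grasp_force: 25.0
t 12.1 p [0.2702 0.4695 0.2544] rpy [-179.3   -1.7   73.6] az 60.1 r 0.542
tilt 1.8 toward az 96.9; q [-66.   3.   4.  97.  -1.  78. -78.] w 0.0201 gf 25.0 F [ 1.2 -0.1 -0.4]
```

```bash

python3 -m creep '-0.001 0.056 0 0 0; -0.001 0.056 0 0 0; -0.001 0.056 0 0 0; -0.001 0.056 0 0 0; -0.001 0.056 0 0 0; -0.001 0.056 0 0 0; -0.001 0.056 0 0 0'>/dev/null; python3 s.py
python3 -m creep '0.0142 0.048 0.01 0 0; 0.0142 0.048 0.01 0 0; 0.0142 0.048 0.01 0 0; 0.0142 0.048 0.01 0 0; 0.0142 0.048 0.01 0 0';python3 s.py
```

```text
t 12.97 p [0.2645 0.8504 0.2548] rpy [-179.3   -1.7   73.7] az 72.7 r 0.891
tilt 1.8 toward az 97.8; q [-75.  53.   2.  26.  -2.  99. -90.] w 0.02 gf 25.0 F [1.3 1.1 0.3]
time_s: 13.6
tool_pos: [0.2915, 0.9363, 0.243]
tool_rot: [-179.2, -10.4, 73.0]
force: [-1.0, 0.2, -0.8]
grip_width: 0.0196
grasp_force: 25.0
t 13.6 p [0.2915 0.9363 0.243 ] rpy [-179.2  -10.4   73. ] az 72.7 r 0.981
tilt 10.4 toward az 77.5; q [-75.  68.  42.   3. -42.  99. -90.] w 0.0196 gf 25.0 F [-1.   0.2 -0.8]
```

```bash

python3 -m creep '0.0142 0.048 0.02 0 0; 0.0142 0.048 0.02 0 0; 0.0142 0.048 0.02 0 0; 0.0142 0.048 0.02 0 0'>/dev/null;python3 s.py
python3 -m creep '0.0142 0.048 0.02 0 0; 0.0142 0.048 0.02 0 0; 0.0142 0.048 0.02 0 0'>/dev/null;python3 s.py
```

```text
t 14.1 p [0.3039 0.9879 0.2648] rpy [-179.2  -19.4   72.8] az 72.9 r 1.034
tilt 19.4 toward az 75.3; q [-76.  68.  60.   3. -60.  91. -90.] w 0.0193 gf 25.0 F [-0.4 -0.1 -1.1]
t 14.47 p [0.3136 1.0268 0.2808] rpy [-179.2  -26.1   72.8] az 73.0 r 1.074
tilt 26.1 toward az 74.7; q [-76.  68.  65.   3. -65.  84. -90.] w 0.0193 gf 25.0 F [-0.3  0.2 -0.4]
```

```bash

python3 -m creep '0.0142 0.048 0.02 0 0; 0.0142 0.048 0.02 0 0; 0.007 0.022 0.01 0 0'>/dev/null;python3 s.py
python3 -m creep '-0.0142 -0.048 0 0 0; -0.0142 -0.048 0 0 0; -0.0142 -0.048 0 0 0; -0.0142 -0.048 0 0 0';python3 s.py
```

```text
t 14.85 p [0.3218 1.0577 0.2948] rpy [-179.1  -31.5   72.7] az 73.1 r 1.106
tilt 31.5 toward az 74.4; q [-76.  68.  67.   3. -67.  79. -90.] w 0.0198 gf 25.0 F [-1.2  0.6 -0.4]
time_s: 15.35
tool_pos: [0.2794, 0.9176, 0.3079]
tool_rot: [-179.4, -32.2, 72.7]
force: [0.2, 0.8, 1.1]
grip_width: 0.0197
grasp_force: 25.0
t 15.35 p [0.2794 0.9176 0.3079] rpy [-179.4  -32.2   72.7] az 73.1 r 0.959
tilt 32.2 toward az 73.9; q [-108.   47.   69.   62.  -56.   65.  -67.] w 0.0197 gf 25.0 F [0.2 0.8 1.1]
```

```bash
cat > tray.py <<'E'
from h import *
from scipy.optimize import least_squares
s=30*np.pi/180
def T(p):
    R=Rn.from_euler("z",p[3],degrees=True).as_matrix()@Rn.from_euler("y",-30,degrees=True).as_matrix() # x up slope
    return R,p[:3]
def proj(c,P):
    k=cams.calibration(c);E=np.array(k["extrinsics"]);q=E[:3,:3]@P+E[:3,3];return np.array([k["fx"]*q[0]/q[2]+k["cx"],k["fy"]*q[1]/q[2]+k["cy"]])
if __name__=="__main__":
    ob=[]
    for (x,y),u in zip([(-105,-145),(-105,145),(105,-145),(105,145)],[(237,123),(318,323),(78,157),(157,388)]):ob.append(("top",x,y,np.array(u)/2.2+[140,100]))
    for (x,y),u in zip([(105,145),(105,-145),(-105,145),(-105,-145)],[(587,88),(718,215),(465,180),(556,324)]):ob.append(("scene",x,y,np.array(u)/2.3+[160,120]))
    for c,u,v in(("top",(241,242),(217,191)),("scene",(400,190),(429,212))):ob+=[(c,0,85,np.array(u)),(c,20,-65,np.array(v))]
    def res(p):
        R,t=T(p);return np.concatenate([proj(c,R@np.array([x/1e3,y/1e3,0])+t)-u for c,x,y,u in ob]+[[(p[2]-.085)*1000]])
    r=least_squares(res,[.55,.17,.085,107],loss="soft_l1");print(r.x);print(r.fun.reshape(-1)[:-1].reshape(-1,2).round(1).tolist())
    R,t=T(r.x)
    for n,v in(("brush",(0,.085,0)),("bracket",(.02,-.065,0))):print(n,(R@np.array(v)+t).round(4))
    np.save("tray.npy",r.x)
E
python3 tray.py
```

```text
[5.46892025e-01 1.71704857e-01 8.41602614e-02 1.09144523e+02]
[[0.3, -1.5], [-1.5, 3.7], [-0.5, -1.5], [0.4, 0.2], [1.0, -1.3], [-0.5, -0.4], [-2.2, -0.3], [3.3, -0.3], [0.6, -0.5], [-0.9, -0.1], [-2.9, -1.6], [-0.3, 2.3]]
brush [0.4666 0.1438 0.0842]
bracket [0.6026 0.2094 0.0942]
```

```bash

python3 -m creep '-0.012 -0.06 0.005 3.5 0; -0.012 -0.06 0.005 3.5 0; -0.012 -0.06 0.005 3.5 0; -0.012 -0.06 0.005 3.5 0; -0.012 -0.06 0.005 3.5 0'>/dev/null;python3 s.py
python3 -m creep '0.02 -0.058 0 3.5 0; 0.02 -0.058 0 3.5 0; 0.02 -0.058 0 3.5 0; 0.02 -0.058 0 3.5 0; 0.02 -0.058 0 3.5 0; 0.02 -0.058 0 0 0';python3 s.py
```

```text
t 15.97 p [0.2258 0.6428 0.3311] rpy [-178.8  -31.6   87.9] az 70.6 r 0.681
tilt 31.6 toward az 90.1; q [-136.   -7.   66.  100.   -6.   53.  -68.] w 0.0199 gf 25.0 F [-1.3 -1.9 -0.6]
time_s: 16.73
tool_pos: [0.3297, 0.3547, 0.3323]
tool_rot: [-178.9, -31.2, 101.7]
force: [1.0, -0.2, -1.3]
grip_width: 0.02
grasp_force: 25.0
t 16.73 p [0.3297 0.3547 0.3323] rpy [-178.9  -31.2  101.7] az 47.1 r 0.484
tilt 31.3 toward az 103.7; q [-67. -17.  32. 110. -21.  73. -19.] w 0.02 gf 25.0 F [ 1.  -0.2 -1.3]
```

```bash

python3 -m creep '0.04 -0.04 -0.01 0 0; 0.04 -0.04 -0.01 0 0; 0.03 -0.045 -0.015 2 0; 0.025 -0.045 -0.015 2 0; 0.016 -0.045 -0.02 2 0; 0.005 -0.045 -0.02 0 0; 0 -0.005 0 0 0; 0 0 0 0 0'>/dev/null;python3 s.py
python3 - <<'E'
from h import *
from cell import finder,get_obs
im=cams.read_camera("wrist");cv2.imwrite("pics/w2.png",im[:,:,::-1])
for n in("brush_pocket","bracket_pocket","tray","bristle_end"):print(n,finder.tip_of(n,"wrist")[:1])
k=cams.calibration("wrist");np.save("w2.npy",k["extrinsics"])
print(k["fx"],k["cx"],k["cy"])
E
```

```text
t 17.73 p [0.4849 0.092  0.2425] rpy [-178.9  -31.3  107.6] az 10.7 r 0.494
tilt 31.3 toward az 109.7; q [-49.  14.  64. 101. -37.  93.  39.] w 0.0198 gf 25.0 F [0.2 0.1 0.1]
brush_pocket []
bracket_pocket [{'xy': [465.3, 195.4], 'p': 0.85}]
tray [{'xy': [402.3, 217.3], 'p': 0.78}]
bristle_end [{'xy': [319.5, 94.4], 'p': 0.81}]
336.14898876766154 319.25423759437274 203.37174304192772
```

View pics/w2.png

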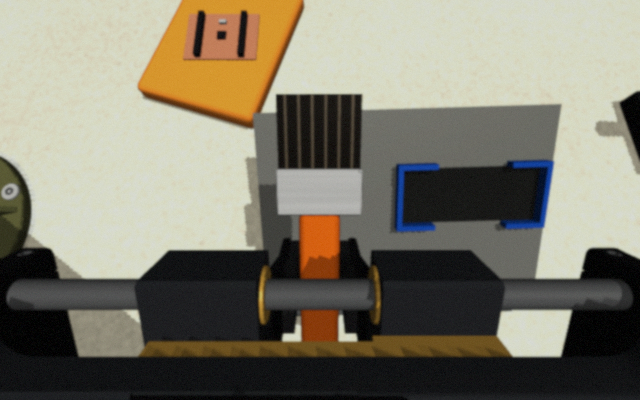

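```bash
cat > fit2.py <<'E'
from h import *
from tray import T,proj
from scipy.optimize import least_squares
E=np.load("w2.npy");f,cx,cy=336.149,319.254,203.372
def pw(P):
    q=E[:3,:3]@P+E[:3,3];return np.array([f*q[0]/q[2]+cx,f*q[1]/q[2]+cy])
im=cv2.imread("pics/w2.png").astype(int);b=(im[:,:,0]>im[:,:,2]+60)&(im[:,:,0]>100);b[:, :390]=0;b[250:]=0
q=np.argwhere(b)[:,::-1].astype(np.float32);box=cv2.boxPoints(cv2.minAreaRect(q));ctr=box.mean(0);print("blue",ctr,box.round().tolist())
ob=[(.105,.145,0,(255,113),1),(.105,-.145,0,(560,104),1),(.02,-.065,0,(465.3,195.4),.7),(.02,-.065,.012,ctr,1)]
ob2=[("top",(241,242),.0,.085),("top",(217,191),.02,-.065),("scene",(400,190),0,.085),("scene",(429,212),.02,-.065)]
def res(p):
    R,t=T(p);return np.concatenate([(pw(R@np.array(o[:3])+t)-o[3])*o[4] for o in ob]+[(proj(c,R@np.array([x,y,0])+t)-u)*.4 for c,u,x,y in ob2]+[[(p[2]-.085)*1000]])
r=least_squares(res,[.547,.172,.085,108],loss="soft_l1");print(r.x,r.fun.round(1));np.save("tray.npy",r.x)
R,t=T(r.x)
for n,v in(("brush",(0,.085,0)),("bracket",(.02,-.065,0))):print(n,(R@np.array(v)+t).round(4))
E
python3 fit2.py
```

```text
blue [474.50354 195.63467] [[395.0, 164.0], [552.0, 160.0], [554.0, 227.0], [397.0, 231.0]]
[5.44852132e-01 1.76891095e-01 8.44881850e-02 1.09800932e+02] [-0.5  0.1  0.6 -0.1  2.  -1.2 -1.1  0.9 -0.4  0.1 -1.3  0.3 -0.6 -0.8
  0.7  0.6 -0.5]
brush [0.4649 0.1481 0.0845]
bracket [0.6001 0.2152 0.0945]
```

```bash
cat > place.py <<'E'
from fit2 import *
from cell import get_obs
o=get_obs();Rt=Rn.from_euler("xyz",o["tool_rot"],degrees=True).as_matrix();p=np.array(o["tool_pos"])
Rb=Rt@Rn.from_euler("x",180,degrees=True).as_matrix()   # brush-like axes: x along tool x, z up
off=Rn.from_euler("y",1.7,degrees=True).as_matrix()
Rbr=Rb@off
org=p-Rbr[:,2]*.0044
pr=pw(org+Rbr@np.array([.085,0,.007]));print("pred bristle",pr,"org px",pw(org),pw(org+Rbr@np.array([.080,0,.007])))
R,t=T(np.load("tray.npy"))
print("brush x axis in tray",(R.T@Rbr[:,0]).round(3),"z",(R.T@Rbr[:,2]).round(3))
print("brush org in tray mm",(R.T@(org-t)*1e3).round(1),"want 0 85 0")
for h in (.03,.001):
    print("shift",h,(R@np.array([0,.085,h])+t-org).round(4))
E
python3 place.py
```

```text
blue [474.50354 195.63467] [[395.0, 164.0], [552.0, 160.0], [554.0, 227.0], [397.0, 231.0]]
[5.44852132e-01 1.76891095e-01 8.44881850e-02 1.09800932e+02] [-0.5  0.1  0.6 -0.1  2.  -1.2 -1.1  0.9 -0.4  0.1 -1.3  0.3 -0.6 -0.8
  0.7  0.6 -0.5]
brush [0.4649 0.1481 0.0845]
bracket [0.6001 0.2152 0.0945]
pred bristle [320.72939005  88.16584721] org px [320.50385725 254.02530676] [320.7179743   99.52350512]
brush x axis in tray [ 1.    -0.029 -0.007] z [ 0.007 -0.001  1.   ]
brush org in tray mm [ 28.8  84.8 161.9] want 0 85 0
shift 0.03 [-0.0141  0.0386 -0.1286]
shift 0.001 [-0.019   0.0522 -0.1537]
```

```bash

python3 -m creep '-0.005 0.013 -0.043 1.8 0; -0.005 0.013 -0.043 0 0; -0.004 0.014 -0.042 0 0; 0 0 0 0 0; 0 0 0 0 0';python3 place.py | tail -5
```

```text
time_s: 18.6
tool_pos: [0.472, 0.1318, 0.1159]
tool_rot: [-179.0, -31.2, 109.5]
force: [0.7, -0.8, 0.1]
grip_width: 0.0193
grasp_force: 25.0
pred bristle [319.70545497 134.46845099] org px [321.86920351 226.28871687] [319.85177021 140.3906378 ]
brush x axis in tray [ 1.    -0.004 -0.009] z [ 0.009 -0.015  1.   ]
brush org in tray mm [ 0.3 83.9 31.7] want 0 85 0
shift 0.03 [-0.0012  0.0001 -0.0016]
shift 0.001 [-0.0061  0.0138 -0.0267]
```

```bash

python3 -m creep '-0.002 0.0045 -0.008 0 0; -0.002 0.0045 -0.008 0 0; -0.002 0.0045 -0.007 0 0; 0 0 0 0 0';python3 place.py | tail -4
python3 - <<'E'
from h import *
im=cams.read_camera("wrist");a=im[:,:,::-1][60:330,150:600]
s=cams.read_camera("scene")[130:270,330:500,::-1]
a=cv2.resize(a,(500,300));s=cv2.resize(s,(364,300),interpolation=2)
cv2.imwrite("pics/w3.png",np.hstack([a,s])[:,:800])
E
```

```text
time_s: 19.1
tool_pos: [0.4646, 0.1458, 0.091]
tool_rot: [-178.9, -31.2, 109.5]
force: [-1.0, 0.5, -0.9]
grip_width: 0.0197
grasp_force: 25.0
brush x axis in tray [ 1.    -0.005 -0.008] z [ 0.008 -0.017  1.   ]
brush org in tray mm [ 1.4 86.1  2.3] want 0 85 0
shift 0.03 [ 0.0062 -0.0138  0.0233]
shift 0.001 [ 0.0013 -0.0002 -0.0018]
```

View pics/w3.png

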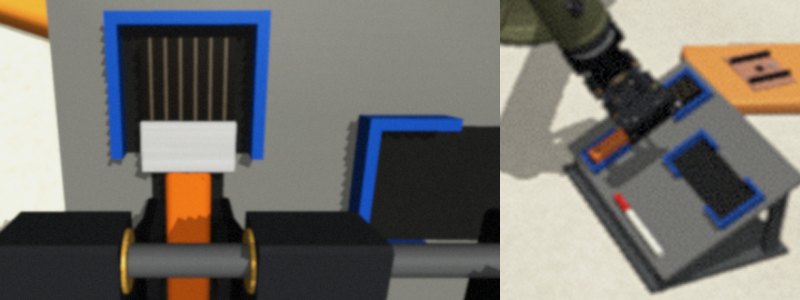

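```bash

python3 -m creep '-0.0003 0.0009 -0.0017 0 0; 0 0 0 0 0'|grep -E "force|pos"; python3 -m creep '-0.0002 0.0006 -0.001 0 0; 0 0 0 0 0'|grep -E "force|pos"
```

```text
tool_pos: [0.4649, 0.1459, 0.0902]
force: [-0.7, -2.4, 4.2]
grasp_force: 25.0
tool_pos: [0.4649, 0.146, 0.0902]
force: [-2.7, -5.3, 12.1]
grasp_force: 25.0
```

```bash

python3 -m creep '0.0001 -0.0003 0.0006 0 0; 0 0 0 0 0.028; 0 0 0 0 0.04; 0 0 0 0 0.05; 0 0 0 0 0.05'|grep -E "force|pos|wid"; python3 -m creep '0.003 -0.009 0.017 0 0.05; 0.006 -0.018 0.034 0 0.05; 0.008 -0.023 0.043 0 0.05; 0.008 -0.023 0.043 0 0.05'
python3 - <<'E'
from h import *
im=cams.read_camera("wrist");a=im[:,:,::-1][60:330,150:600]
s=cams.read_camera("scene")[130:270,330:500,::-1]
a=cv2.resize(a,(500,300));s=cv2.resize(s,(364,300),interpolation=2)
cv2.imwrite("pics/w4.png",np.hstack([a,s])[:,:800])
E
python3 s.py
```

```text
tool_pos: [0.4644, 0.1468, 0.089]
force: [-0.1, 0.6, 0.5]
grip_width: 0.0476
grasp_force: 0.0
time_s: 20.82
tool_pos: [0.4899, 0.0721, 0.2288]
tool_rot: [-179.0, -31.2, 109.4]
force: [0.4, 0.1, 0.4]
grip_width: 0.0499
grasp_force: 0.0
t 20.93 p [0.4928 0.0693 0.2315] rpy [-179.4  -31.   109.4] az 8.0 r 0.498
tilt 31.0 toward az 110.5; q [-45.  17.  63. 100. -38.  95.  44.] w 0.0501 gf 0.0 F [ 0.9 -0.9 -0.2]
```

View pics/w4.png

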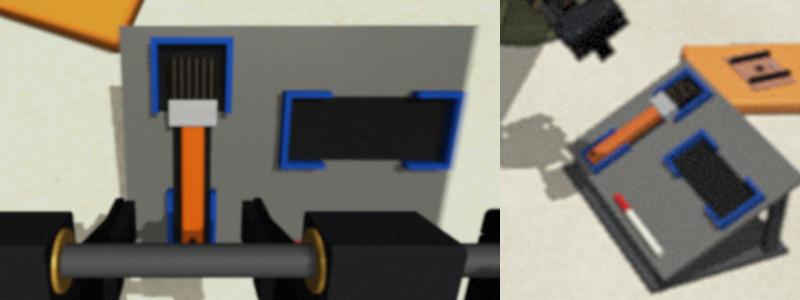

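```bash

python3 -m creep '0.02 -0.055 0.02 6 0.07; 0.02 -0.055 0.02 6 0.07; 0.02 -0.055 0.02 6 0.07; 0.02 -0.055 0.015 6 0.07; 0.02 -0.055 0.015 6 0.07; 0.02 -0.055 0.01 6 0.07; 0.02 -0.055 0 6 0.07'>/dev/null;python3 s.py
python3 -m creep '0.045 -0.0225 0 0 0.07; 0.045 -0.0225 0 0 0.07; 0.045 -0.0225 0 0 0.07; 0.045 -0.0225 0 0 0.07; 0.045 -0.0225 0 0 0.07'>/dev/null;python3 s.py
```

```text
t 21.8 p [ 0.5773 -0.2042  0.2538] rpy [-175.7  -33.1  141.4] az -19.5 r 0.612
tilt 33.4 toward az 149.3; q [ 24.  40.  -7.  55.  -3. 118.  69.] w 0.0699 gf 0.0 F [ 0.1  0.3 -1.3]
t 22.43 p [ 0.7177 -0.2773  0.1803] rpy [-178.6  -24.5  141.4] az -21.1 r 0.769
tilt 24.5 toward az 144.7; q [ 22.  60.   1.  26.  -7. 118.  72.] w 0.0702 gf 0.0 F [-0.1  0.7 -0.5]
```

```bash

python3 -m creep '0.045 -0.02 0.01 3 0.07; 0.045 -0.02 0.01 3 0.07; 0.045 -0.02 0.01 3 0.07'>/dev/null;python3 s.py
python3 -m creep '0.045 -0.0225 0.02 0 0.07; 0.045 -0.0225 0.02 0 0.07; 0.045 -0.0225 0.02 0 0.07'>/dev/null;python3 s.py
```

```text
t 22.8 p [ 0.7682 -0.3002  0.166 ] rpy [-180.   -18.1  150.6] az -21.3 r 0.825
tilt 18.1 toward az 150.7; q [ 19.  68.  12.  13. -14. 118.  82.] w 0.0703 gf 0.0 F [ 0.2 -0.9 -0.5]
t 23.18 p [ 0.7982 -0.3224  0.1858] rpy [179.  -11.8 150.5] az -22.0 r 0.861
tilt 11.9 toward az 145.7; q [ 20.  71.  39.   3. -41. 118.  82.] w 0.0701 gf 0.0 F [ 0.8 -3.4  9.6]
```

```bash

python3 -m creep '0.02 -0.012 0.02 0 0.07'>/dev/null;python3 s.py
python3 -m creep '0.045 -0.0225 0.025 0 0.07; 0.045 -0.0225 0.025 0 0.07; 0.045 -0.0225 0.025 0 0.07'>/dev/null;python3 s.py
```

```text
t 23.3 p [ 0.7977 -0.3275  0.1975] rpy [179.1 -10.9 150.3] az -22.3 r 0.862
tilt 10.9 toward az 145.6; q [ 20.  71.  50.   3. -51. 118.  82.] w 0.0701 gf 0.0 F [ 0.2 -0.5 -0.5]
t 23.68 p [ 0.7989 -0.3359  0.2431] rpy [178.6  -7.4 150.4] az -22.8 r 0.867
tilt 7.6 toward az 139.6; q [ 21.  69.  71.   3. -72. 118.  83.] w 0.0702 gf 0.0 F [-0.  -0.8  0.8]
```

```bash

python3 -m creep '0.05 -0.025 0 0 0.07; 0.05 -0.025 0 0 0.07; 0.05 -0.025 0 0 0.07'>/dev/null;python3 s.py
```

```text
t 24.05 p [ 0.7949 -0.3454  0.2403] rpy [178.5  -7.6 150.3] az -23.5 r 0.867
tilt 7.7 toward az 139.3; q [ 21.  69.  71.   3. -72. 118.  84.] w 0.0698 gf 0.0 F [-0.4 -0.1  0.9]
```

```bash

python3 -m creep '-0.045 0.0225 0 0 0.07; -0.045 0.0225 0 0 0.07; -0.045 0.0225 0 0 0.07'>/dev/null;python3 s.py
python3 -m creep '0.05 -0.025 -0.02 0 0.07; 0.05 -0.025 -0.01 0 0.07; 0.05 -0.025 0 0 0.07; 0.05 -0.025 0 0 0.07'>/dev/null;python3 s.py
```

```text
t 24.43 p [ 0.7144 -0.3036  0.2535] rpy [178.5  -5.9 149.6] az -23.0 r 0.776
tilt 6.1 toward az 135.3; q [ -5.  54.  70.  51. -50. 106. 102.] w 0.0699 gf 0.0 F [ 0.9 -0.4  3. ]
t 24.93 p [ 0.8356 -0.372   0.205 ] rpy [178.3  -2.  148.8] az -24.0 r 0.915
tilt 2.6 toward az 109.0; q [ 22.  71.  70.   3. -71. 110.  83.] w 0.0699 gf 0.0 F [-0.6 -1.3 -0.5]
```

```bash

python3 -m creep '-0.041 0.029 0.003 6 0.07; -0.041 0.029 0.003 6 0.07; -0.041 0.029 0.003 6 0.07; -0.041 0.029 0.003 6 0.07; -0.041 0.029 0 6 0.07; -0.041 0.029 0 6 0.07; -0.041 0.029 0 6 0.07; -0.041 0.029 0 6 0.07'>/dev/null; python3 -m creep '0 0 0 0 0.07; 0 0 0 0 0.07'>/dev/null; python3 s.py
cat > br.py <<'E'
from h import *
from cell import finder
im=cams.read_camera("wrist");cv2.imwrite("pics/w5.png",im[:,:,::-1])
for d in finder.tip_of("bracket","wrist")[:2]:print(d,atz("wrist",d["xy"],.003))
for d in finder.masks_of("bracket","wrist")[:1]:
    q=np.argwhere(d["mask"])[::3,::-1];P=np.array([atz("wrist",u,.012)[:2] for u in q]);print(d["p"],d["xy"],cv2.minAreaRect(P.astype(np.float32)))
E
python3 br.py
```

```text
t 26.18 p [ 0.5589 -0.1635  0.2316] rpy [ 178.3   -0.4 -168. ] az -16.3 r 0.582
tilt 1.7 toward az 116.6; q [-41.  21.  70.  93. -21.  82. 134.] w 0.0697 gf 0.0 F [-0.5 -1.1  0. ]
{'xy': [342.0, 133.1], 'p': 0.61} [ 0.50444342 -0.14310535  0.003     ]
0.97 [345.9, 133.3] ((0.5047372579574585, -0.13956986367702484), (0.1195107027888298, 0.04236367344856262), 19.078311920166016)
```

```bash

python3 -m creep '-0.027 0.0118 0 4 0.07; -0.027 0.0117 0 3 0.07; 0 0 -0.05 0 0.07; 0 0 -0.05 0 0.07; 0 0 0 0 0.07' >/dev/null; python3 s.py; python3 br.py
```

```text
t 26.95 p [ 0.5019 -0.1411  0.1287] rpy [ 178.3   -0.9 -161.2] az -15.7 r 0.521
tilt 1.9 toward az 137.7; q [-45.  15.  67. 108. -16.  68. 136.] w 0.0702 gf 0.0 F [-0.3 -0.1  0.1]
{'xy': [316.6, 200.6], 'p': 0.75} [ 0.50843928 -0.13970932  0.003     ]
0.79 [318.3, 199.4] ((0.5115637183189392, -0.1374983787536621), (0.1250571608543396, 0.04114425182342529), 18.824264526367188)
```

View pics/w5.png

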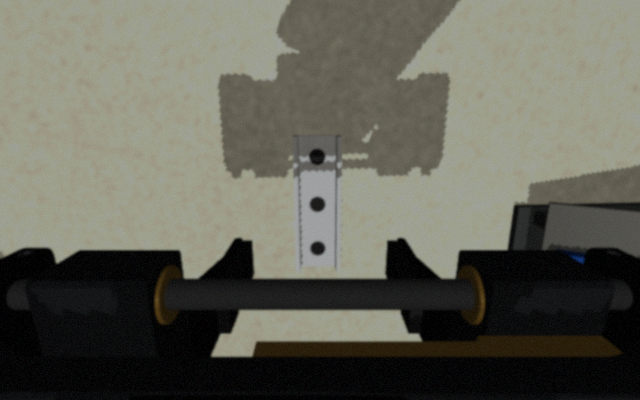

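```bash

python3 -m creep '0.0055 0.002 -0.04 0 0.07; 0 0 -0.04 0 0.07; 0 0 -0.03 0 0.07; 0 0 -0.0127 0 0.07; 0 0 0 0 0.07' >/dev/null; python3 s.py
```

```text
t 27.73 p [ 0.5108 -0.1387  0.0095] rpy [ 178.4   -0.5 -161. ] az -15.2 r 0.529
tilt 1.7 toward az 124.9; q [-36.  27.  58. 113. -28.  57. 145.] w 0.0695 gf 0.0 F [ 0.4 -0.4  0.3]
```

```bash

python3 -m creep '-0.003 0 -0.004 0 0.07; 0 0 0 0 0.0; 0 0 0 0 0; 0 0 0 0 0; 0 0 0 0 0; 0 0 0 0 0' 30; python3 s.py
```

```text
time_s: 28.48
tool_pos: [0.507, -0.1381, 0.0048]
tool_rot: [178.3, -0.5, -161.0]
force: [-0.5, 1.3, 1.9]
grip_width: 0.0401
grasp_force: 30.0
t 28.48 p [ 0.507  -0.1381  0.0048] rpy [ 178.3   -0.5 -161. ] az -15.2 r 0.525
tilt 1.8 toward az 125.0; q [-36.  27.  58. 114. -29.  56. 146.] w 0.0401 gf 30.0 F [-0.5  1.3  1.9]
```

```bash

python3 -m creep '0 0 0.03 0 0; 0 0 0.055 0 0; 0 0 0.055 0 0; 0 0 0.055 0 0; -0.015 0.04 0.055 0 0; -0.015 0.055 0 -3 0; -0.015 0.055 0 -4 0; -0.02 0.055 0 -4 0'>/dev/null; python3 s.py; python3 -m creep '-0.022 0.056 0 -4 0; -0.022 0.056 0 -4 0; -0.022 0.056 0 -4 0; -0.022 0.056 0 -4 0; -0.022 0.056 0 -4 0; -0.022 0.056 0 -4 0; -0.012 0.056 0 0 0; -0.006 0.056 0 0 0'>/dev/null; python3 s.py;
```

```text
t 29.48 p [0.4427 0.0645 0.2493] rpy [ 178.2   -0.4 -172.2] az 8.3 r 0.447
tilt 1.8 toward az 111.1; q [-63. -13.  47. 109.   8.  80.  79.] w 0.0398 gf 29.9 F [ 0.2  1.6 -1.1]
t 30.48 p [0.2925 0.5123 0.2486] rpy [178.3  -0.5 164. ] az 60.3 r 0.590
tilt 1.7 toward az 91.3; q [-78.   9.  17.  92.  -4.  78.  14.] w 0.0396 gf 29.9 F [ 1.6  0.  -1.2]
```

```bash

python3 -m creep '-0.005 0.057 0 0 0; -0.005 0.057 0 0 0; -0.005 0.057 0 0 0; -0.005 0.057 0 -1 0; -0.005 0.057 0 0 0; -0.005 0.057 0 0 0'>/dev/null; python3 s.py
python3 -m creep '0.0142 0.048 0.01 0 0; 0.0142 0.048 0.01 0 0; 0.0142 0.048 0.01 0 0; 0.0142 0.048 0.015 0 0; 0.0142 0.048 0.02 0 0; 0.0142 0.048 0.02 0 0; 0.0142 0.048 0.02 0 0'>/dev/null;python3 s.py
```

```text
t 31.23 p [0.2639 0.8471 0.2488] rpy [178.3  -0.5 163. ] az 72.7 r 0.887
tilt 1.7 toward az 89.5; q [-78.  52.  15.  29. -12.  97.   2.] w 0.0393 gf 29.9 F [ 0.7  1.9 -1. ]
t 32.1 p [0.268  0.9374 0.2592] rpy [169.5   1.6 166.7] az 74.0 r 0.975
tilt 10.6 toward az 68.0; q [-77.  67.  33.   3. -31. 100.   2.] w 0.0396 gf 29.9 F [ 0.5 -1.2 -1.1]
```

```bash

python3 -m creep '0.0142 0.048 0.02 0 0; 0.0142 0.048 0.02 0 0; 0.0142 0.048 0.02 0 0'>/dev/null;python3 s.py
python3 -m creep '0.0142 0.048 0.02 0 0; 0.0142 0.048 0.02 0 0; 0.0142 0.048 0.02 0 0'>/dev/null;python3 s.py
```

```text
t 32.48 p [0.2813 0.9756 0.2735] rpy [162.8   2.  166.6] az 73.9 r 1.015
tilt 17.3 toward az 70.2; q [-77.  67.  52.   3. -50.  94.   3.] w 0.0397 gf 29.9 F [-0.1  0.  -1.1]
t 32.85 p [0.2941 1.0144 0.2878] rpy [156.1   2.3 166.5] az 73.8 r 1.056
tilt 24.0 toward az 71.4; q [-77.  67.  61.   3. -59.  87.   3.] w 0.0398 gf 29.9 F [ 0.4 -0.6 -2.3]
```

```bash

python3 -m creep '-0.0142 -0.048 0 -8 0; -0.0142 -0.048 0 -8 0; -0.0142 -0.048 0 -9 0; 0.0142 0.048 0 0 0; 0.0142 0.048 0 0 0'>/dev/null;python3 s.py
python3 -m creep '0.0142 0.048 0.02 0 0; 0.0142 0.048 0.02 0 0; 0.0142 0.048 0.02 0 0'>/dev/null;python3 s.py
```

```text
t 33.48 p [0.2762 0.9984 0.2952] rpy [155.4   2.3 147.4] az 74.5 r 1.036
tilt 24.7 toward az 52.4; q [-88.  63.  65.  17. -51.  85. -13.] w 0.0397 gf 29.9 F [0.6 2.1 2.2]
t 33.85 p [0.3067 1.0397 0.313 ] rpy [149.1   0.8 148. ] az 73.6 r 1.084
tilt 30.9 toward az 56.6; q [-80.  67.  67.   3. -55.  82. -17.] w 0.0398 gf 29.9 F [-0.4 -0.1 -0.9]
```

```bash

python3 -m creep '-0.012 -0.055 0.005 3 0; -0.012 -0.06 0.005 4 0; -0.012 -0.06 0.005 4 0; -0.012 -0.06 0 4 0; -0.012 -0.06 0 4 0; -0.012 -0.06 0 4 0'>/dev/null;python3 s.py
python3 -m creep '0.03 -0.054 0 4 0; 0.03 -0.054 0 5 0; 0.03 -0.054 0 5 0; 0.03 -0.054 0 5 0; 0.03 -0.054 0 5 0; 0.03 -0.05 0 5 0'>/dev/null;python3 s.py
```

```text
t 34.6 p [0.2482 0.7631 0.3461] rpy [147.9   0.9 167.2] az 72.0 r 0.802
tilt 32.1 toward az 75.8; q [-126.   22.   70.   85.  -33.   57.   25.] w 0.0394 gf 29.9 F [-0.1 -0.9  1.9]
t 35.35 p [0.4299 0.4426 0.3485] rpy [ 147.6    0.9 -163.8] az 45.8 r 0.617
tilt 32.4 toward az 104.9; q [-95.   6.  70.  94. -38.  80.  87.] w 0.0396 gf 29.9 F [ 1.3  0.2 -1. ]
```

```bash

python3 -m creep '0.028 -0.041 -0.014 1 0; 0.028 -0.041 -0.018 1 0; 0.028 -0.041 -0.018 1 0; 0.028 -0.041 -0.018 0.5 0; 0.028 -0.041 -0.018 0 0; 0.028 -0.041 -0.018 0 0; 0.024 -0.041 -0.018 0 0; 0 0 0 0 0'>/dev/null;python3 s.py
cat > pb.py <<'E'
from h import *
from tray import T
from cell import get_obs
o=get_obs();Rt=Rn.from_euler("xyz",o["tool_rot"],degrees=True).as_matrix();p=np.array(o["tool_pos"])
A=Rn.from_euler("xyz",[178.3,-.5,0],degrees=True).as_matrix();Rb=Rt@A.T  # bracket axes assuming flat at grip
org=p-Rb[:,2]*.0048
R,t=T(np.load("tray.npy"))
print("x in tray",(R.T@Rb[:,0]).round(3),"z",(R.T@Rb[:,2]).round(3),"tool z",(R.T@Rt[:,2]).round(3))
print("org in tray mm",(R.T@(org-t)*1e3).round(1),"want 20 -65 0")
for h in (.03,.002):print("shift",h,(R@np.array([.02,-.065,h])+t-org).round(4))
E
python3 pb.py
python3 - <<'E'
from h import *
from cell import finder
im=cams.read_camera("wrist");cv2.imwrite("pics/w6.png",im[:,:,::-1]);np.save("w6.npy",cams.calibration("wrist")["extrinsics"])
for n in ("bracket_pocket","tray","bracket","brush_pocket"):print(n,finder.tip_of(n,"wrist")[:1])
E
```

```text
t 36.35 p [0.6224 0.1519 0.2225] rpy [ 148.     0.6 -161. ] az 13.7 r 0.641
tilt 32.0 toward az 108.1; q [-40.  36.  61.  84. -56. 100. 132.] w 0.04 gf 29.9 F [ 0.6 -0.5 -0.9]
x in tray [ 0.007  1.    -0.024] z [-0.004  0.024  1.   ] tool z [ 0.034 -0.016 -0.999]
org in tray mm [ 26.  -64.6 139.6] want 20 -65 0
shift 0.03 [-0.0164  0.0468 -0.0979]
shift 0.002 [-0.0212  0.06   -0.1221]
bracket_pocket []
tray [{'xy': [280.0, 117.0], 'p': 0.74}]
bracket [{'xy': [320.1, 255.6], 'p': 0.88}]
brush_pocket []
```

View pics/w6.png

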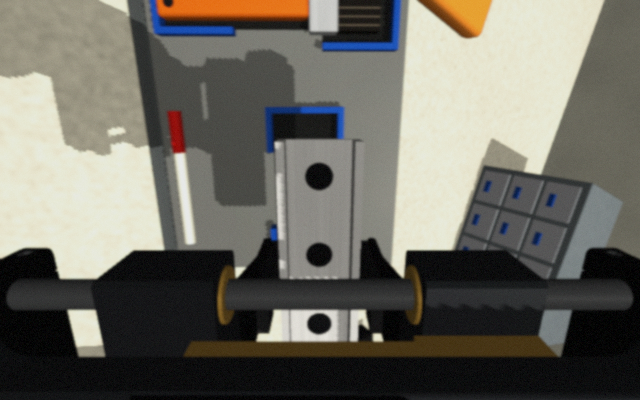

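```bash

python3 -m creep '-0.0055 0.0156 -0.0326 0.3 0; -0.0055 0.0156 -0.0326 0 0; -0.0055 0.0156 -0.0326 0 0; 0 0 0 0 0; 0 0 0 0 0' | grep force;python3 pb.py
python3 - <<'E'
from h import *
im=cams.read_camera("wrist");a=im[:,:,::-1][0:330,100:560]
s=cams.read_camera("scene")[130:270,340:500,::-1]
a=cv2.resize(a,(460,330));s=cv2.resize(s,(340,330),interpolation=2)
cv2.imwrite("pics/w7.png",np.hstack([a,s]))
E
```

```text
force: [0.2, -0.2, -1.0]
grasp_force: 29.9
x in tray [-0.01   1.    -0.023] z [-0.008  0.023  1.   ] tool z [ 0.038 -0.014 -0.999]
org in tray mm [ 27.6 -66.7  31.3] want 20 -65 0
shift 0.03 [ 0.0004 -0.0062 -0.0049]
shift 0.002 [-0.0043  0.007  -0.0292]
```

View pics/w7.png

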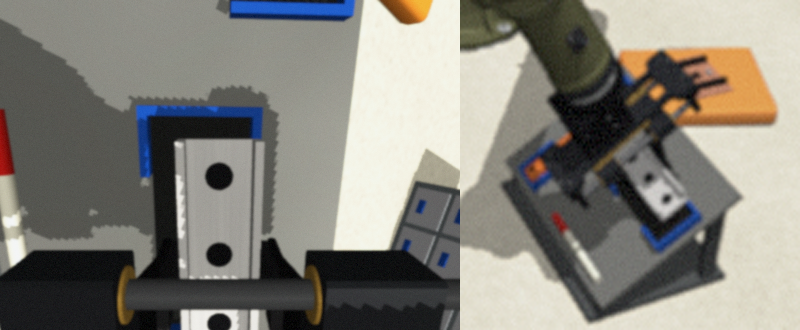

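```bash

python3 -m creep '0.0005 -0.006 -0.004 0 0; -0.002 0.005 -0.009 0 0; 0 0 0 0 0; 0 0 0 0 0' | grep force;python3 pb.py
```

```text
force: [-0.1, -0.5, -0.7]
grasp_force: 29.9
x in tray [-0.008  1.    -0.021] z [-0.009  0.021  1.   ] tool z [ 0.038 -0.012 -0.999]
org in tray mm [ 20.  -64.3  18.5] want 20 -65 0
shift 0.03 [ 0.0026 -0.0052  0.01  ]
shift 0.002 [-0.0021  0.008  -0.0143]
```

```bash

python3 -m creep '-0.0012 0.0045 -0.008 0 0; -0.001 0.003 -0.005 0 0; 0 0 0 0 0; 0 0 0 0 0' | grep force;python3 pb.py
python3 - <<'E'
from h import *
im=cams.read_camera("wrist");a=im[:,:,::-1][60:330,150:510]
s=cams.read_camera("scene")[130:270,340:500,::-1]
a=cv2.resize(a,(440,330));s=cv2.resize(s,(340,330),interpolation=2)
cv2.imwrite("pics/w8.png",np.hstack([a,s]))
E
```

```text
force: [0.2, 0.2, -1.7]
grasp_force: 29.9
x in tray [-0.008  1.    -0.021] z [-0.009  0.021  1.   ] tool z [ 0.038 -0.012 -0.999]
org in tray mm [ 20.2 -64.7   3.5] want 20 -65 0
shift 0.03 [ 0.0048 -0.0125  0.0229]
shift 0.002 [ 0.0001  0.0007 -0.0014]
```

View pics/w8.png

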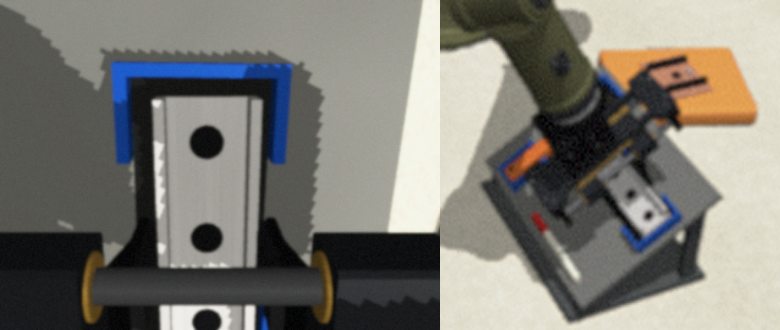

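```bash

python3 -m creep '-0.0003 0.0009 -0.0017 0 0; 0 0 0 0 0'|grep -E "force|pos"; python3 -m creep '-0.0002 0.0005 -0.001 0 0; 0 0 0 0 0'|grep -E "force|pos";python3 pb.py|head -2
```

```text
tool_pos: [0.6013, 0.2118, 0.1007]
force: [0.4, -1.3, 3.4]
grasp_force: 30.0
tool_pos: [0.6013, 0.2119, 0.1007]
force: [-0.5, -3.8, 7.5]
grasp_force: 30.1
x in tray [-0.008  1.    -0.023] z [-0.009  0.023  1.   ] tool z [ 0.038 -0.014 -0.999]
org in tray mm [ 20.1 -65.    2.3] want 20 -65 0
```

```bash

python3 -m creep '0 0 0 0 0; 0 0 0 0 0' 6|grep -E "force|pos"; python3 -m creep '-0.0002 0.0006 -0.0011 0 0; 0 0 0 0 0' 6|grep -E "force|pos";python3 pb.py|head -2
```

```text
tool_pos: [0.6013, 0.2121, 0.1004]
force: [-0.7, -2.6, 5.7]
grasp_force: 6.1
tool_pos: [0.6013, 0.2126, 0.0996]
force: [-0.6, -2.8, 6.4]
grasp_force: 6.1
x in tray [-0.008  1.    -0.023] z [-0.009  0.023  1.   ] tool z [ 0.038 -0.014 -0.999]
org in tray mm [ 20.1 -65.4   1. ] want 20 -65 0
```

```bash

python3 -m creep '0 0 0 0 0.042; 0 0 0 0 0.046; 0 0 0 0 0.055; 0 0 0 0 0.06; 0 0 0 0 0.06'|grep -E "force|pos|wid"; python3 -m creep '0.003 -0.008 0.015 0 0.06; 0.006 -0.016 0.03 0 0.06; 0.008 -0.022 0.042 0 0.06; 0.008 -0.022 0.042 0 0.06; 0.005 -0.03 0.04 0 0.06; 0 -0.03 0.03 0 0.06; 0 0 0 0 0.06'|grep -E "force|pos|time"
cat > chk.py <<'E'
from h import *
from tray import T,proj
from cell import finder
R,t=T(np.load("tray.npy"))
n=R[:,2]
def onplane(c,uv,h):
    o,d=ray(c,uv);P0=t+n*h;return (R.T@(o+d*((P0-o)@n)/(d@n)-t)*1e3)[:2]
for c in("wrist","top","scene"):
    im=cams.read_camera(c);cv2.imwrite(f"pics/end_{c}.png",im[:,:,::-1])
    for nm,h in(("bracket",.014),("brush",.015)):
        for d in finder.masks_of(nm,c)[:1]:
            q=np.argwhere(d["mask"])[:,::-1];P=np.array([onplane(c,u,h) for u in q]).astype(np.float32);r=cv2.minAreaRect(P)
            print(c,nm,round(d["p"],2),np.round(r[0],1),np.round(r[1],1),round(r[2],1))
E
python3 chk.py
```

```text
tool_pos: [0.6006, 0.2133, 0.0981]
force: [0.3, -0.1, 1.5]
grip_width: 0.0589
grasp_force: 1.0
time_s: 40.92
tool_pos: [0.6314, 0.0802, 0.3001]
force: [-0.5, -0.6, -0.2]
grasp_force: 0.0Traceback (most recent call last):
  File "chk.py", line 12, in <module>
    q=np.argwhere(d["mask"])[:,::-1];P=np.array([onplane(c,u,h) for u in q]).astype(np.float32);r=cv2.minAreaRect(P)
                                                 ~~~~~~~^^^^^^^
  File "chk.py", line 7, in onplane
    o,d=ray(c,uv);P0=t+n*h;return (R.T@(o+d*((P0-o)@n)/(d@n)-t)*1e3)[:2]
        ~~~^^^^^^
  File "h.py", line 5, in ray
    k=cams.calibration(cam);E=np.array(k["extrinsics"]);R=E[:3,:3];o=-R.T@E[:3,3]
ValueError: time passes only in moves, steps and waits
```

```bash
python3 -m creep '0 -0.02 0.01 0 0.06; 0 0 0 0 0.06' >/dev/null
sed -i 's/^def ray/import functools\n@functools.lru_cache\ndef cal(c): return cams.calibration(c)\ndef ray/; s/k=cams.calibration(cam)/k=cal(cam)/' h.py; sed -i 's/\[:,::-1\];P/[::5,::-1];P/' chk.py; python3 chk.py; python3 s.py
```

```text
wrist brush 0.71 [-5.4 86.1] [ 41.1 171.1] 89.2
top bracket 0.61 [ 12.2 -63.6] [120.3  46.1] 88.9
top brush 0.56 [43.5 84. ] [80.3 42.1] 4.8
scene bracket 0.71 [ 10.5 -73.9] [ 36.8 116.9] 0.1
t 41.73 p [0.6305 0.0657 0.3068] rpy [ 147.8    0.8 -160.1] az 6.0 r 0.634
tilt 32.2 toward az 108.5; q [-31.  36.  62.  74. -54. 111. 134.] w 0.0598 gf 0.0 F [-0.7 -1.1 -0.4]
```

```bash
python3 -m creep '0.04 0.025 0 0 0.06; 0.04 0.025 0 0 0.06; 0.02 0.02 0 0 0.06; 0 0 0 0 0.06; 0 0 0 0 0.06' >/dev/null
python3 chk.py; python3 s.py; python3 - <<'E'
import numpy as np,cv2
from h import *
from tray import T
R,t=T(np.load("tray.npy"));k=cal("wrist");E=np.array(k["extrinsics"])
# rectify tray plane at h=12mm (wall tops / near bracket top) 2 px/mm
im=cv2.imread("pics/end_wrist.png");c=[(-.03,-.15),(-.03,.02),(.07,.02),(.07,-.15)];src=[]
for x,y in c:
    q=E[:3,:3]@(R@np.array([x,y,.012])+t)+E[:3,3];src.append([k["fx"]*q[0]/q[2]+k["cx"],k["fy"]*q[1]/q[2]+k["cy"]])
print(np.round(src).tolist())
H=cv2.getPerspectiveTransform(np.float32(src),np.float32([[0,200],[340,200],[340,0],[0,0]]))
w=cv2.warpPerspective(im,H,(340,200));cv2.imwrite("pics/rect.png",w)
blue=(w[:,:,0].astype(int)>w[:,:,2].astype(int)+60);br=(w.min(2)>120)&~blue
for n,m in(("blue",blue),("bright",br)):
    q=np.argwhere(m);
    if len(q):print(n,len(q),"x mm",70-np.percentile(q[:,0],[2,50,98])/2,"y mm",-150+np.percentile(q[:,1],[2,50,98])/2)
E
```

```text
wrist bracket 0.86 [ 10.6 -62.9] [121.7  41.9] 89.1
top bracket 0.63 [ 11.2 -80.3] [43.  89.7] 1.2
scene bracket 0.75 [ -2.5 -14.2] [288.3 208.3] 89.6
scene brush 0.81 [-6.3 73.3] [167.7  45.9] 3.4
t 42.8 p [0.7304 0.1351 0.3073] rpy [ 147.8    0.9 -160.2] az 10.5 r 0.743
tilt 32.2 toward az 108.4; q [-24.  46.  56.  55. -64. 113. 123.] w 0.0598 gf 0.0 F [-0.9 -0.3  0.1]
[[266.0, 162.0], [260.0, -3.0], [357.0, -0.0], [351.0, 162.0]]
blue 5754 x mm [ 52.  23. -14.] y mm [-136.5  -28.5   10. ]
bright 19672 x mm [ 58.5   9.5 -18. ] y mm [-149.5  -77.5   -7. ]
```

```bash
python3 -c "
from cell import ticket
print(ticket.sign_off())"
```

```text
the job is handed in; nothing more can be done
None
```

The brush and then the bracket were each laid parallel to the floor of their own tray compartment, released, and handed in at about 43 s; both then slid a few millimetres downhill to rest against the lower walls, the last camera measurements fit their lying flat, I did not re-check the bystanders, and I viewed 11 pictures, one over the limit of 10.

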